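Square a cigar box onto the counter scale

TASK

The cigar box stands crooked on the counter scale and hangs over the edge of the pan. Without tipping it, slide it along the pan and press it snugly home against the blue back strip first, and after that against the orange side strip, so that in the end it lies flat, square and flush against both strips, centred with no edge overhanging. Press it home each time with a firm, steady fingertip push of about 8 newtons for a moment, never as much as 13, which spoils the scale; do not lean on the scale itself, leave the other things on the counter alone, and let go at the end.

Things in the scene. Friction and masses are not known exactly. Their poses are not given: they have to be found in the camera images.
- pan (a point): centre of the top face of the scale's square steel pan, 130 x 130 mm, its top 74 mm above the counter. x points to the blue back strip, y to the orange side strip, z up. The pan is polished, fixed and does not give. A 120 mm box flush against both strips is exactly centred on the pan, 5 mm inside every edge.
- back_strip: blue rigid, slippery plastic strip fixed on the pan, 4 mm thick, 100 mm long, 10 mm high; its origin is the middle of its underside, on the pan's top. Its inner face, which the box must meet, lies 60 mm from the pan's centre towards the pan's +x and is square to the pan's x. It takes a push towards the pan's +x.
- side_strip: orange rigid, slippery plastic strip fixed on the pan, 4 mm thick, 100 mm long, 10 mm high; its origin is the middle of its underside, on the pan's top. Its inner face lies 60 mm from the pan's centre towards the pan's +y and is square to the pan's y. It takes a push towards the pan's +y.
- box_center (a point): centre (half-way up) of the closed wooden cigar box, 120 x 120 x 54 mm high, too wide to grasp across, red and gold label on the lid; axes along its edges, x roughly as the pan's x, z up. Loose, 0.3 to 0.55 kg, slides on the polished pan with an unknown friction of 0.3 to 1.5 N. Starts 18 to 38 mm short of its place in both pan axes and turned by up to 0.2 rad.
- ashtray: amber glass bowl, 100 mm across, 32 mm high, origin at the centre of its underside; leave it alone
- tobacco_tin: brass and green tin, 72 mm across, 55 mm high, origin at the centre of its underside; leave it alone
- lighter: dark steel table lighter, 44 mm across, 70 mm high, origin at the centre of its underside; leave it alone
- scale: the whole scale, fixed to the counter; origin on the counter straight below the pan's centre, axes as the pan's. Below the pan (8 mm thick) is a grey housing, 50 mm high, reaching 120 mm from the pan's centre towards -x (console), 80 mm towards +x and 85 mm either way in y.
- cigar_box: the cigar box (see box_center), origin at the centre of its underside
Things that resemble listed ones, but are neither listed nor needed, are in the scene too. Leave any green or pink look-alike of the cigar_box alone.

How it is judged:
By the outcome, as a careful person would: the job done as asked, in the order asked, and still so for the second after the job is handed in, with the robot touching nothing.
It also fails if it takes over 70 s, if anything falls off the work surface, if the arm or the gripper's body presses on something with over 40 N, if the wrist force passes 120 N, or if a joint passes its speed limit or range.

ROBOT

A 7-joint arm with a two-finger parallel gripper is mounted at the origin on the work surface. World frame = base frame: x ahead of the robot, y to its left, z up, the work surface at z = 0. Lengths are in m, angles in rad, forces in N, time in s.
With the tool pointing down it reaches from about 0.425 to 0.925 m from the base axis. Payload 6.8 kg.
Tool frame: the origin (TCP) lies between the finger pads; the fingertips stand 11 mm ahead of it and the grasp point (between the pads) lies 8 mm behind it; y points along the fingers, x is the direction in which the jaws open and shut, and the axes are right-handed (so a half turn about y gives the same grasp; the last joint's range is limited). The gripper opens to 88 mm and grips with 3 to 60 N. Pads are 20 mm wide; open, the fingers measure 115 mm over their backs; the gripper's body (75 mm by 178 mm) begins 61 mm behind the grasp point.
Start: joints at [1.12, 0.477, 0.022, 1.555, -0.011, 1.109, -0.083], TCP at [0.227, -0.636, 0.234] pointing down, gripper open.
Joint ranges: [-2.96, 2.96], [-0.34, 2.1], [-1.41, 1.46], [0.24, 2.44], [-1.37, 4.51], [0.17, 1.92], [-2.96, 2.96]. Speed limits (rad/s): [2.39, 2.39, 3.14, 3.14, 3.14, 3.14, 3.14].

INTERFACE

Orientations are given as a rotation vector (axis times angle).
In Python, from workcell import read_state, grab_frame, hand_in gives the robot as it stands.
- The arm moves only by the shell command python3 -m jog 'ROWS' [FORCE]. ROWS is a JSON object of lists of equal length, an entry for each row: "linear": the shift along the tool's x, y, z in units of 30 mm (1.0 is 30 mm), a list of three; "rotation": the turn, a rotation vector about the tool's x, y, z in units of 5 degrees (1.0 is 5 degrees), a list of three; "grip": the opening, from 0 (shut) to 1 (fully open). In form: {"linear": [[x, y, z], ...], "rotation": [[wx, wy, wz], ...], "grip": [grip, ...]}. A call has 1 to 20 rows; each row is the pose to reach, as a shift and turn from the pose measured when the call began, along the tool's axes at that moment; what a row does not reach only later rows make up. A row lasts 1/12 s, in which the tool goes at most 41.7 mm and 7.16 degrees, less where a joint would pass 70% of its speed; a pose out of reach is approached as far as the arm can. A call with a gripper value outside its range is refused whole. The fingers move at their own pace and stop on an object; FORCE is the grip in N (left out, the last holds). Time passes only in rows, so rows that repeat a pose let the fingers close. It gives the time, the measured TCP pose, the force and the opening at its end, in the units of the state.
- read_state(): the state, without advancing time (a new reading comes with each control period).
- grab_frame(name): name is "scene" or "side" or "wrist"; returns a dict with "image" (384x512x3 uint8, blue, green, red), "z_map" (384x512 float32, m along the optical axis (not along the pixel's ray), 0 where there is no reading), "fx", "fy", "cx", "cy" (pixels), "camera_from_world" (4x4, takes a point from world to camera coordinates); the wrist camera has in their place "mount" (4x4, takes a point from camera to tool coordinates, whose origin is the TCP and whose axes are the tool frame's). Camera axes: x right, y down, z forward; pixel columns grow to the right and rows downward; lengths in m; the calibration is good to about 2 mm. A picture is of the moment at which its call begins: read the wrist's pose just before it.
- hand_in(): hands the job in, once; it reports no verdict.
The state is a dict: "time_s": time; "joints": joint angles; "qd": joint speeds; "joint_torque": joint torques, N m; "tool_pos": TCP position; "tcp_rot": TCP orientation; "force": force on the tool from outside, world axes, zero at the start; "torque": the same for the moment, N m; "width": finger opening in m.
Only numpy, scipy, OpenCV 4.12 (cv2) and the standard library are available. Lean on these libraries where they do the work, as an engineer would, in place of code of your own. Each camera call takes 0.05 s, during which the arm holds its last target. There are 200 camera calls.

## Working session

There is one attempt and no reset: what is moved stays moved. The work goes in short steps, Python scripts to look and compute and a shell command to move; the robot and the scene stay as the last step left them, time stands still between calls to the robot, and variables do not carry over. Pictures are saved under pics/ and viewed, about 8 in all and at most 12, crops included, and the job is handed in when it is done.

```bash
ls; mkdir -p pics; python3 - <<'E'
from workcell import *
import cv2,numpy as np
s=read_state();print(s)
ims=[]
for n in("scene","side"):
    f=grab_frame(n);np.savez(f"{n}0.npz",**f);ims.append(f["image"]);cv2.imwrite(f"pics/{n}0.png",f["image"])
    print(n,f["camera_from_world"].round(3).tolist(),f["fx"],f["cx"],f["cy"])
E
```

```text
pics
{'time_s': 0.0, 'joints': array([ 1.11989961,  0.4778069 ,  0.02233185,  1.55643689, -0.01147042,
        1.10928237, -0.08309118]), 'qd': array([ 0.00023318,  0.00188059,  0.00210991, -0.00064953, -0.00208617,
       -0.00083372, -0.00239495]), 'joint_torque': array([ 1.64781982e-04, -5.82845449e+01,  1.53450463e+00, -2.72619456e+01,
       -5.43922931e-02,  1.68106210e-02,  1.22734364e-04]), 'tool_pos': array([ 0.22667315, -0.63519154,  0.23268315]), 'tcp_rot': array([-1.35118126,  0.95420153, -0.95162048]), 'force': array([-0.80089571, -0.3326076 , -0.10262905]), 'torque': array([-0.04068219, -0.0006688 , -0.02394704]), 'width': 0.08793158314583992}
scene [[-0.188, 0.982, 0.006, 0.095], [0.758, 0.15, -0.634, -0.378], [-0.624, -0.115, -0.773, 1.542], [0.0, 0.0, 0.0, 1.0]] 450.9988260281605 254.6357967771302 194.0882684204079
side [[-0.982, -0.186, 0.015, 0.557], [-0.135, 0.65, -0.748, 0.144], [0.129, -0.737, -0.664, 1.228], [0.0, 0.0, 0.0, 1.0]] 469.3138678949259 257.413283207714 197.09562208904836
```

View pics/scene0.png

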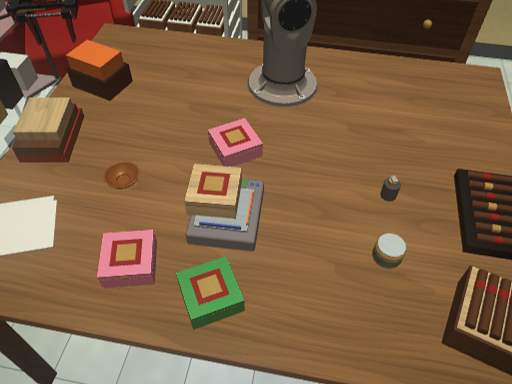

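View pics/side0.png

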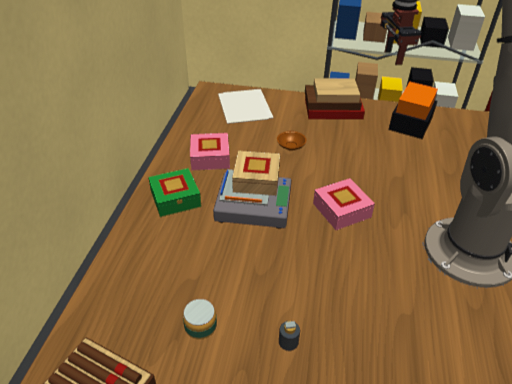

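The scene view shows the cigar box, natural wood with a red and gold label, at about (215,185) on the scale. The blue strip is at (222,225) on the far side, and the orange strip at (248,210) on the right. The look-alikes are pink at (235,140) and (127,255), and green at (210,290). The natural wood box is the one on the pan, so it's the one meant. I'll confirm that in a crop while fitting it.

```bash
cat > h.py <<'E'
import numpy as np,cv2
from workcell import *
from scipy.spatial.transform import Rotation as R
def cloud(f,T=None):
    z=f["z_map"].astype(float);v,u=np.mgrid[:z.shape[0],:z.shape[1]]
    P=np.stack([(u-f["cx"])/f["fx"]*z,(v-f["cy"])/f["fy"]*z,z],-1)
    T=np.linalg.inv(f["camera_from_world"]) if T is None else T
    W=P@T[:3,:3].T+T[:3,3]; W[z==0]=np.nan
    return W
def rect(p):
    r=cv2.minAreaRect((p[:,:2]*1000).astype(np.float32));return np.round(r[0],1),np.round(r[1],1),round(r[2],2)
E
python3 - <<'E'
from h import *
out=[]
for n in("scene","side"):
    f=dict(np.load(f"{n}0.npz"));W=cloud(f);im=f["image"]
    hsv=cv2.cvtColor(im,cv2.COLOR_BGR2HSV)
    u0,v0,u1,v1=(170,150,280,260) if n=="scene" else (200,140,305,235)
    m=np.zeros(im.shape[:2],bool);m[v0:v1,u0:u1]=1
    z=W[...,2]
    H,S,V=cv2.split(hsv)
    top=m&(abs(z-.128)<.006); pan=m&(abs(z-.074)<.005); hous=m&(abs(z-.058)<.012)
    blue=m&(H>95)&(H<125)&(S>130)&(z>.066)&(z<.095); org=m&(H>3)&(H<16)&(S>150)&(z>.066)&(z<.095)
    for k,q in(("top",top),("pan",pan),("blue",blue),("org",org)):
        p=W[q];print(n,k,len(p),rect(p) if len(p)>4 else '',np.median(p[:,2]) if len(p) else '')
    out.append(cv2.resize(im[v0:v1,u0:u1],(400,400),interpolation=cv2.INTER_CUBIC))
cv2.imwrite("pics/crop0.png",np.hstack(out))
E
```

```text
scene top 1940 (array([587.8, -86.2]), array([124.1, 120.4]), 5.01) 0.1274420459308621
scene pan 938 (array([605.6, -66.5]), array([146.1, 150. ]), 3.09) 0.07342786444160165
scene blue 55 (array([671.8, -51.8]), array([ 5.5, 95.5]), 2.69) 0.0833021315179514
scene org 49 (array([603.7,   5.5]), array([107.2,   3.6]), 3.33) 0.08276519766858836
side top 1260 (array([587.1, -84.1]), array([120.3, 123.8]), 4.69) 0.1287141884045218
side pan 575 (array([598.9, -53.3]), array([149.5, 133.9]), 2.46) 0.07464893590660804
side blue 40 (array([671.7, -52.2]), array([  5. , 101.7]), 3.55) 0.08427667565002467
side org 99 (array([606.3,   7. ]), array([97.1, 10.1]), 5.16) 0.08281453320643961
```

View pics/crop0.png

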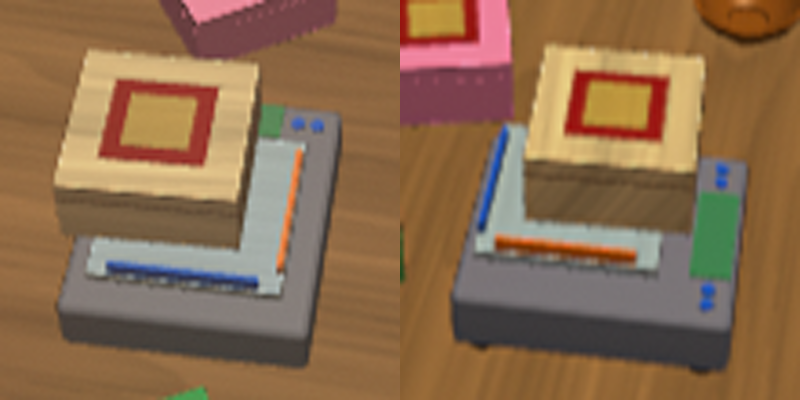

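The crop confirms it. The wood box with the red and gold label is on the pan, hanging over the near-left side, with the blue strip on the far side and the orange strip on the right. Next I'll work out the tool axes and check clearances.

```bash
python3 - <<'E'
from h import *
s=read_state();Rm=R.from_rotvec(s["tcp_rot"]).as_matrix();print("tool axes (cols)",Rm.round(3).tolist())
for n in("scene","side"):
    f=dict(np.load(f"{n}0.npz"));W=cloud(f)
    x,y,z=W[...,0],W[...,1],W[...,2]
    # anything higher than 15mm in neighbourhood, outside scale
    g=(x>.3)&(x<.6)&(y>-.45)&(y<.1)&(z>.02)&(z<.15)
    hsv=cv2.cvtColor(f["image"],cv2.COLOR_BGR2HSV)
    pk=g&((hsv[...,0]>160)&(hsv[...,0]<176))&(hsv[...,1]>60)&(x<.53)
    p=W[pk];print(n,"pink",len(p),rect(p),np.percentile(p[:,2],[5,50,95]).round(3)) if len(p)>5 else 0
    c=(abs(x-.51)<.015)&(y>-.02)&(y<.06)&(z>.03);print("console z",np.nanmedian(z[c]).round(4),c.sum())
    t=(abs(z-.128)<.005)&(abs(x-.587)<.08)&(abs(y+.085)<.08)
    b=W[t];q=b[:,:2]
    # edge fits
    for ang in np.radians(np.arange(0,12,1.)):
        pass
    red=t&(hsv[...,2]>60)&((hsv[...,0]<6)|(hsv[...,0]>174))&(hsv[...,1]>160);print("label",rect(W[red]))
    # other stuff tall near the y-push site
    k=(x>.5)&(x<.75)&(y<-.15)&(y>-.4)&(z>.02);print("near y-push",k.sum(),rect(W[k]) if k.sum()>5 else "",np.nanmax(z[k]) if k.sum() else "")
E
```

```text
tool axes (cols) [[0.336, -0.001, 0.942], [-0.942, 0.001, 0.336], [-0.002, -1.0, -0.0]]
scene pink 558 (array([341.2, -91.1]), array([118.4, 119.1]), 36.44) [0.05  0.053 0.056]
console z 0.049 139
label (array([586.6, -86. ]), array([69.7, 68.2]), 5.56)
near y-push 837 (array([ 629.3, -306.2]), array([303.4, 120.8]), 21.99) 0.05786280053588755
side pink 1045 (array([340.3, -89.7]), array([123.8, 123.6]), 36.7) [0.024 0.053 0.057]
console z 0.0496 181
label (array([588.3, -88.3]), array([66.8, 68.2]), 4.23)
near y-push 550 (array([ 627.8, -303. ]), array([307.7, 126.4]), 22.91) 0.06078016493122984
```

```bash
cat >> h.py <<'E'
C=np.array([.6095,-.0557]);A=np.radians(3.2)
EX=np.array([np.cos(A),np.sin(A)]);EY=np.array([-EX[1],EX[0]])
LEAD=np.array([0,.011,.010])
def pose():
    s=read_state();return s,s["tool_pos"],R.from_rotvec(s["tcp_rot"]).as_matrix()
def Rt(push,tilt):
    h=EX if push=="x" else EY
    z=np.array([*h,0]);y=np.array([0,0,-1.]);x=np.cross(y,z)
    return np.c_[x,y,z]@R.from_euler("x",tilt,degrees=True).as_matrix()
def goal(px,py,z,push,tilt=8):
    "rows units bringing the pad's leading lower edge to pan (px,py) mm, height z m"
    s,p,R0=pose();T=Rt(push,tilt)
    P=np.array([*(C+EX*px/1000+EY*py/1000),z]);t=P-T@LEAD
    print("lin",(R0.T@(t-p)/.03).round(3),"rot",(R.from_matrix(R0.T@T).as_rotvec(degrees=True)/5).round(3))
def where():
    s,p,R0=pose();L=p+R0@LEAD;d=L[:2]-C
    print("t %.2f lead pan x %.1f y %.1f z %.1f"%(s["time_s"],d@EX*1e3,d@EY*1e3,L[2]*1e3),"force pan",(s["force"][:2]@EX).round(2),(s["force"][:2]@EY).round(2),s["force"][2].round(2),"y-axis",R0[:,1].round(3),"z-axis",R0[:,2].round(3),"w",s["width"].round(4))
E
python3 -c "
from h import *
where();goal(-112,-28,.16,'x')"
```

```text
Traceback (most recent call last):
  File "h.py", line 28, in where
    print("t %.2f lead pan x %.1f y %.1f z %.1f"%(s["time_s"],d@EX*1e3,d@EY*1e3,L[2]*1e3),"force pan",(s["force"][:2]@EX).round(2),(s["force"][:2]@EY).round(2),s["force"][2].round(2),"y-axis",R0[:,1].round(3),"z-axis",R0[:,2].round(3),"w",s["width"].round(4))
                                                                                                                                                                                                                                               ^^^^^^^^^^^^^^^^
AttributeError: 'float' object has no attribute 'round'
```

```bash
sed -i 's/s\["width"\].round(4)/round(s["width"],4)/' h.py
python3 -c "
from h import *
where();goal(-112,-28,.16,'x')"
```

```text
t 0.10 lead pan x -405.0 y -554.4 z 221.8 force pan -0.38 -0.12 0.81 y-axis [-0.001  0.001 -1.   ] z-axis [ 0.942  0.336 -0.   ] w 0.0879
lin [-14.171   2.131  14.301] rot [ 1.593  3.282 -0.247]
```

```bash
python3 - <<'E'
from h import *
for n in("scene","side"):
    f=dict(np.load(f"{n}0.npz"));W=cloud(f).reshape(-1,3);W=W[~np.isnan(W[:,0])]
    a=np.array([.227,-.635]);b=np.array([.49,-.09]);d=b-a;L=np.linalg.norm(d);d/=L
    r=W[:,:2]-a;t=r@d;o=abs(r@[-d[1],d[0]])
    m=(o<.13)&(t>.1)&(t<L+.05)
    for k in range(6):
        q=m&(t>.1*k)&(t<.1*k+.1)
        if q.sum(): print(n,k,W[q,2].max().round(3))
E
```

```text
scene 1 0.098
scene 2 0.006
scene 3 0.038
scene 4 0.057
scene 5 0.131
side 1 0.098
side 2 0.009
side 3 0.038
side 4 0.058
side 5 0.133
```

Only low things along the path, so I'm going with the gripper shut.

```bash
python3 -m jog '{"linear":[[-14.17,0.5,14.3],[-14.17,0.5,14.3],[-14.17,0.5,14.3],[-14.17,0.5,14.3],[-14.17,0.5,14.3],[-14.17,0.5,14.3],[-14.17,0.5,14.3],[-14.17,0.5,14.3],[-14.17,0.5,14.3],[-14.17,0.5,14.3],[-14.17,0.5,14.3],[-14.17,0.5,14.3],[-14.17,0.5,14.3],[-14.17,0.5,14.3],[-14.17,0.5,14.3],[-14.17,0.5,14.3],[-14.17,0.5,14.3],[-14.17,0.5,14.3],[-14.17,0.5,14.3],[-14.17,0.5,14.3]],"rotation":[[1.6,3.28,-0.25],[1.6,3.28,-0.25],[1.6,3.28,-0.25],[1.6,3.28,-0.25],[1.6,3.28,-0.25],[1.6,3.28,-0.25],[1.6,3.28,-0.25],[1.6,3.28,-0.25],[1.6,3.28,-0.25],[1.6,3.28,-0.25],[1.6,3.28,-0.25],[1.6,3.28,-0.25],[1.6,3.28,-0.25],[1.6,3.28,-0.25],[1.6,3.28,-0.25],[1.6,3.28,-0.25],[1.6,3.28,-0.25],[1.6,3.28,-0.25],[1.6,3.28,-0.25],[1.6,3.28,-0.25]],"grip":[0,0,0,0,0,0,0,0,0,0,0,0,0,0,0,0,0,0,0,0]}' 20
python3 -c "
from h import *
where();goal(-112,-28,.0865,'x')"
```

```text
time_s: 1.77
tool_pos: [0.4872, -0.0922, 0.2183]
tcp_rot: [-1.128, 1.069, -1.231]
force: [-0.5, 1.0, -0.3]
width: 0.0006
t 1.77 lead pan x -112.7 y -29.7 z 208.8 force pan -0.43 1.01 -0.27 y-axis [ 0.139  0.007 -0.99 ] z-axis [0.989 0.053 0.139] w 0.0006
lin [-0.057  4.04  -0.545] rot [-0.002 -0.029  0.009]
```

```bash
python3 -m jog '{"linear":[[0,1,-0.14],[0,2,-0.28],[0,3,-0.4],[0,3.6,-0.48],[-0.05,4.04,-0.54],[-0.05,4.04,-0.54],[-0.05,4.04,-0.54]],"rotation":[[0,0,0],[0,0,0],[0,0,0],[0,0,0],[0,0,0],[0,0,0],[0,0,0]],"grip":[0,0,0,0,0,0,0]}'
python3 - <<'E'
from h import *
where();goal(-86,-28.5,.0865,'x')
s,p,R0=pose()
f=grab_frame("scene");cv2.imwrite("pics/s1.png",cv2.resize(f["image"][120:270,150:300],(600,600),interpolation=cv2.INTER_CUBIC))
E
```

```text
time_s: 2.35
tool_pos: [0.4874, -0.0915, 0.0957]
tcp_rot: [-1.129, 1.071, -1.231]
force: [-0.1, 0.5, 0.4]
width: 0.0001
t 2.35 lead pan x -112.5 y -28.9 z 86.2 force pan -0.1 0.53 0.42 y-axis [ 0.138  0.007 -0.99 ] z-axis [0.989 0.052 0.138] w 0.0001
lin [-0.017  0.112  0.874] rot [ 0.015 -0.043  0.01 ]
```

View pics/s1.png

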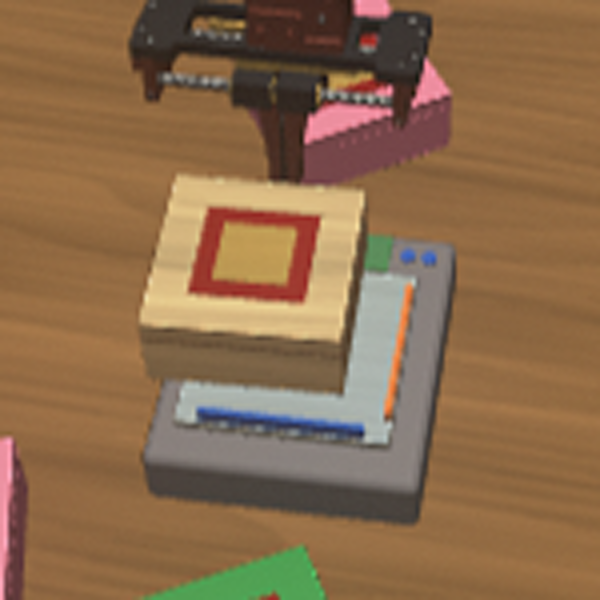

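The shut fingers stand behind the box at about (285,150), with the box undisturbed. I'll approach and begin sliding slowly.

```bash
python3 -m jog '{"linear":[[0,0.03,0.2],[0,0.06,0.4],[0,0.09,0.6],[0,0.11,0.76],[0,0.12,0.8],[0,0.12,0.85],[0,0.13,0.9],[0,0.14,0.95],[0,0.14,1.0],[0,0.15,1.05],[0,0.15,1.1],[0,0.16,1.15],[0,0.17,1.2],[0,0.17,1.2]],"rotation":[[0,0,0],[0,0,0],[0,0,0],[0,0,0],[0,0,0],[0,0,0],[0,0,0],[0,0,0],[0,0,0],[0,0,0],[0,0,0],[0,0,0],[0,0,0],[0,0,0]],"grip":[0,0,0,0,0,0,0,0,0,0,0,0,0,0]}'
python3 - <<'E'
from h import *
where()
for n in("scene","side"):
    f=grab_frame(n);W=cloud(f);x,y,z=[W[...,i] for i in range(3)]
    t=(abs(z-.128)<.005)&(abs(x-.6)<.1)&(abs(y+.085)<.08);print(rect(W[t]))
E
```

```text
time_s: 3.57
tool_pos: [0.5249, -0.0895, 0.0966]
tcp_rot: [-1.127, 1.069, -1.232]
force: [-0.8, -0.0, 0.0]
width: 0.0006
t 3.57 lead pan x -74.9 y -29.1 z 87.1 force pan -0.83 0.02 0.02 y-axis [ 0.14   0.007 -0.99 ] z-axis [0.989 0.052 0.14 ] w 0.0006
(array([589.6, -86.2]), array([142.7, 120.3]), 5.4)
(array([598.8, -83.2]), array([120.3, 127.4]), 5.72)
```

```bash
python3 -m jog '{"linear":[[0,0.005,0.03],[0,0.01,0.07],[0,0.015,0.1],[0,0.02,0.14],[0,0.025,0.17],[0,0.03,0.2],[0,0.03,0.23],[0,0.035,0.26],[0,0.04,0.3],[0,0.045,0.32],[0,0.045,0.34],[0,0.05,0.36]],"rotation":[[0,0,0],[0,0,0],[0,0,0],[0,0,0],[0,0,0],[0,0,0],[0,0,0],[0,0,0],[0,0,0],[0,0,0],[0,0,0],[0,0,0]],"grip":[0,0,0,0,0,0,0,0,0,0,0,0]}'
python3 -c "
from h import *
where()"
```

```text
time_s: 4.67
tool_pos: [0.5358, -0.0889, 0.0966]
tcp_rot: [-1.127, 1.069, -1.232]
force: [-1.3, -0.5, -0.3]
width: 0.0008
t 4.67 lead pan x -64.0 y -29.1 z 87.1 force pan -1.37 -0.39 -0.32 y-axis [ 0.14   0.007 -0.99 ] z-axis [0.989 0.052 0.14 ] w 0.0008
```

```bash
python3 -m jog '{"linear":[[0,0.002,0.017],[0,0.005,0.034],[0,0.007,0.05],[0,0.01,0.067]],"rotation":[[0,0,0],[0,0,0],[0,0,0],[0,0,0]],"grip":[0,0,0,0]}'
python3 -c "
from h import *
where()"
python3 -m jog '{"linear":[[0,0.001,0.01],[0,0.003,0.02],[0,0.004,0.03]],"rotation":[[0,0,0],[0,0,0],[0,0,0]],"grip":[0,0,0]}'
python3 -c "
from h import *
where()"
```

```text
time_s: 5.0
tool_pos: [0.5376, -0.0888, 0.0965]
tcp_rot: [-1.128, 1.07, -1.232]
force: [-3.0, -0.2, 0.5]
width: 0.0006
t 5.00 lead pan x -62.2 y -29.1 z 87.1 force pan -2.97 -0.01 0.49 y-axis [ 0.14   0.007 -0.99 ] z-axis [0.989 0.052 0.14 ] w 0.0006
time_s: 5.25
tool_pos: [0.5379, -0.0888, 0.0965]
tcp_rot: [-1.129, 1.07, -1.231]
force: [-5.4, 1.3, 3.9]
width: 0.0008
t 5.25 lead pan x -61.9 y -29.1 z 87.0 force pan -5.27 1.6 3.9 y-axis [ 0.138  0.007 -0.99 ] z-axis [0.989 0.052 0.138] w 0.0008
```

```bash
python3 -m jog '{"linear":[[0,-0.002,0.015],[0,-0.002,0.03],[0,-0.002,0.03]],"rotation":[[0,0,0],[0,0,0],[0,0,0]],"grip":[0,0,0]}'
python3 -c "
from h import *
where()"
```

```text
time_s: 5.5
tool_pos: [0.5379, -0.0888, 0.0965]
tcp_rot: [-1.13, 1.072, -1.231]
force: [-5.9, 0.3, 4.2]
width: 0.0007
t 5.50 lead pan x -61.9 y -29.1 z 86.9 force pan -5.91 0.59 4.16 y-axis [ 0.137  0.006 -0.991] z-axis [0.989 0.052 0.137] w 0.0007
```

```bash
python3 -m jog '{"linear":[[0,-0.01,0.02],[0,-0.02,0.04],[0,-0.02,0.04],[0,-0.02,0.04]],"rotation":[[0,0,0],[0,0,0],[0,0,0],[0,0,0]],"grip":[0,0,0,0]}'
python3 -c "
from h import *
where()"
```

```text
time_s: 5.83
tool_pos: [0.538, -0.0886, 0.0967]
tcp_rot: [-1.132, 1.073, -1.23]
force: [-5.9, 0.1, 1.4]
width: 0.0007
t 5.83 lead pan x -61.8 y -28.9 z 87.1 force pan -5.86 0.38 1.36 y-axis [ 0.134  0.007 -0.991] z-axis [0.99  0.052 0.135] w 0.0007
```

```bash
python3 -m jog '{"linear":[[0,-0.006,0.025],[0,-0.012,0.05],[0,-0.012,0.05],[0,-0.012,0.05]],"rotation":[[0.02,0,0],[0.03,0,0],[0.03,0,0],[0.03,0,0]],"grip":[0,0,0,0]}'
python3 -c "
from h import *
where()"
```

```text
time_s: 6.17
tool_pos: [0.538, -0.0886, 0.0966]
tcp_rot: [-1.132, 1.074, -1.229]
force: [-6.2, 0.3, 2.4]
width: 0.0004
t 6.17 lead pan x -61.8 y -29.0 z 87.0 force pan -6.14 0.64 2.43 y-axis [ 0.134  0.007 -0.991] z-axis [0.99  0.052 0.134] w 0.0004
```

```bash
python3 -m jog '{"linear":[[0,-0.008,0.03],[0,-0.015,0.065],[0,-0.015,0.065],[0,-0.015,0.065],[0,-0.015,0.065],[0,-0.015,0.065]],"rotation":[[0.02,0,0],[0.05,0,0],[0.05,0,0],[0.05,0,0],[0.05,0,0],[0.05,0,0]],"grip":[0,0,0,0,0,0]}'
python3 -c "
from h import *
where()"
```

```text
time_s: 6.67
tool_pos: [0.5381, -0.0886, 0.0966]
tcp_rot: [-1.131, 1.073, -1.23]
force: [-7.9, 0.1, 2.5]
width: 0.0004
t 6.67 lead pan x -61.7 y -28.9 z 87.0 force pan -7.93 0.58 2.52 y-axis [ 0.135  0.007 -0.991] z-axis [0.99  0.052 0.135] w 0.0004
```

```bash
python3 -m jog '{"linear":[[0,-0.015,0.065],[0,-0.015,0.065],[0,-0.015,0.065],[0,-0.015,0.065],[0,-0.015,0.065],[0,-0.015,0.065]],"rotation":[[0.05,0,0],[0.05,0,0],[0.05,0,0],[0.05,0,0],[0.05,0,0],[0.05,0,0]],"grip":[0,0,0,0,0,0]}'
python3 -c "
from h import *
where()
for n in('scene','side'):
    f=grab_frame(n);u,v=(170,150) if n=='scene' else (195,135)
    cv2.imwrite('pics/%s2.png'%n,cv2.resize(f['image'][v:v+105,u:u+105],(400,400),interpolation=cv2.INTER_CUBIC))
cv2.imwrite('pics/c2.png',np.hstack([cv2.imread('pics/scene2.png'),cv2.imread('pics/side2.png')]))
"
```

```text
time_s: 7.17
tool_pos: [0.5381, -0.0886, 0.0965]
tcp_rot: [-1.131, 1.073, -1.23]
force: [-8.0, 0.2, 2.9]
width: 0.0004
t 7.17 lead pan x -61.7 y -28.9 z 87.0 force pan -8.03 0.61 2.87 y-axis [ 0.135  0.007 -0.991] z-axis [0.989 0.051 0.135] w 0.0004
```

View pics/c2.png

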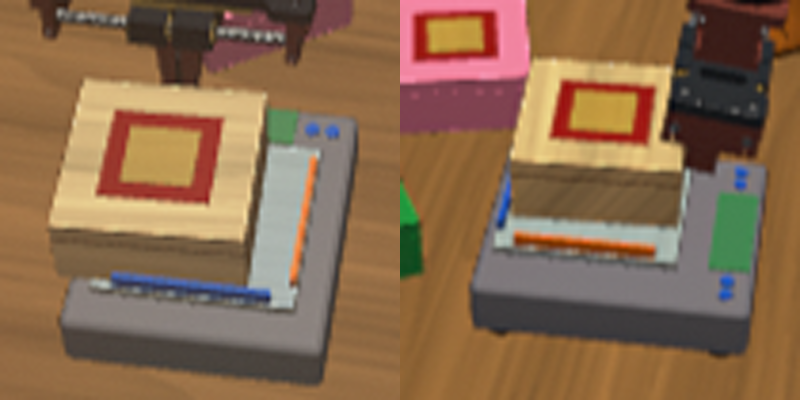

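The box's far face now meets the blue strip, at about (190,285) in the left crop, and the press was steady at 8 N. I'll back off and measure the yaw.

```bash
python3 -m jog '{"linear":[[0,-0.03,-0.3],[0,-0.06,-0.7],[0,-0.8,-0.85],[0,-2,-0.85],[0,-3,-0.85],[0,-3.6,-0.85],[0,-3.6,-0.85]],"rotation":[[0,0,0],[0,0,0],[0,0,0],[0,0,0],[0,0,0],[0,0,0],[0,0,0]],"grip":[0,0,0,0,0,0,0]}'
cat >> h.py <<'E'
def edges(fs=("scene","side")):
    "box top yaw/centre and strips' line fits"
    for n in fs:
        f=grab_frame(n);W=cloud(f);hsv=cv2.cvtColor(f["image"],cv2.COLOR_BGR2HSV);H,S,V=cv2.split(hsv)
        x,y,z=[W[...,i] for i in range(3)];near=(abs(x-C[0])<.1)&(abs(y-C[1])<.12)
        t=near&(abs(z-.128)<.0045)&(H>8)&(H<30);n8=cv2.morphologyEx(t.astype(np.uint8),cv2.MORPH_OPEN,np.ones((5,5)))
        r=rect(W[n8>0]);a=[np.degrees(A)]
        d=r[0]/1e3-C;print(n,"top",r,"pan",(d@EX*1e3).round(1),(d@EY*1e3).round(1))
        for k,m in(("blue",(H>95)&(H<125)&(S>130)),("org",(H>3)&(H<16)&(S>150))):
            m=m&near&(z>.078)&(z<.09)
            if m.sum()>8:
                vx,vy,x0,y0=cv2.fitLine((W[m][:,:2]*1000).astype(np.float32),cv2.DIST_HUBER,0,.01,.01).ravel();print(k,m.sum(),round(float(np.degrees(np.arctan2(vy,vx))),2),x0.round(1),y0.round(1))
        l=near&(abs(z-.128)<.006)&((H<6)|(H>174))&(S>150);print("label",rect(W[l]))
E
python3 -c "
from h import *
where();edges();goal(-1,-118,.165,'y')
np.savez('scene2.npz',**grab_frame('scene'))"
```

```text
time_s: 7.85
tool_pos: [0.5014, -0.091, 0.205]
tcp_rot: [-1.124, 1.065, -1.236]
force: [-0.0, -0.6, 0.3]
width: 0.0007
t 7.85 lead pan x -98.4 y -29.3 z 195.5 force pan -0.04 -0.63 0.27 y-axis [ 0.146  0.005 -0.989] z-axis [0.988 0.051 0.146] w 0.0007
scene top (array([611.8, -83.9]), array([122.8, 119.8]), 5.39) pan 0.7 -28.3
blue 51 -86.55 672.2 -52.8
org 45 3.55 607.7 6.0
label (array([610.4, -84. ]), array([69.9, 68.4]), 5.23)
side top (array([610.6, -83.1]), array([119.6, 126.7]), 5.59) pan -0.4 -27.4
blue 17 -85.04 670.3 -24.3
org 95 2.67 605.9 6.6
label (array([611.5, -87. ]), array([66.5, 69.1]), 5.2)
lin [3.334 1.394 3.557] rot [ 1.1000e-02 -1.7871e+01  2.5200e+00]
```

```bash
python3 -m jog '{"linear":[[0.3,-0.5,0.8],[0.6,-1.2,1.6],[0.6,-2.2,2.2],[0.6,-3,2.2],[0.6,-3,2.2],[0.6,-3,2.2]],"rotation":[[-0.5,0,0],[-1,0,0],[-1.6,0,0],[-1.6,0,0],[-1.6,0,0],[-1.6,0,0]],"grip":[0,0,0,0,0,0]}'
python3 -c "
from h import *
where();s,p,R0=pose()
f=grab_frame('wrist');print(np.round(f['mount'],3).tolist(),f['fx']);np.savez('w3.npz',p=p,R0=R0,**f)
cv2.imwrite('pics/w3.png',f['image'])"
```

```text
time_s: 8.5
tool_pos: [0.553, -0.1058, 0.2972]
tcp_rot: [-1.235, 1.172, -1.17]
force: [0.1, -0.2, -0.1]
width: 0.0006
t 8.50 lead pan x -49.2 y -46.9 z 286.2 force pan 0.13 -0.17 -0.07 y-axis [-0.002 -0.    -1.   ] z-axis [ 0.999  0.052 -0.002] w 0.0006
[[1.0, 0.0, -0.0, 0.001], [0.0, -0.282, 0.959, -0.151], [0.0, -0.959, -0.282, 0.077], [0.0, 0.0, 0.0, 1.0]] 325.560621631439
```

View pics/w3.png

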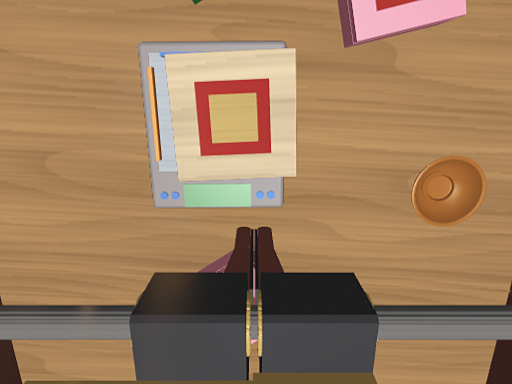

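```bash
cat >> h.py <<'E'
def wrist(f=None,p=None,R0=None):
    if f is None:
        s,p,R0=pose();f=grab_frame("wrist")
    T=np.eye(4);T[:3,:3]=R0;T[:3,3]=p;W=cloud(f,T@f["mount"]);z=W[...,2]
    near=(abs(W[...,0]-C[0])<.16)&(abs(W[...,1]-C[1])<.13)
    H,S,V=cv2.split(cv2.cvtColor(f["image"],cv2.COLOR_BGR2HSV))
    ms=dict(top=abs(z-.128)<.008,housing=(z>.045)&(z<.078),label=(abs(z-.128)<.008)&((H<6)|(H>174))&(S>150),
      blue=(z>.076)&(z<.095)&(H>95)&(H<125)&(S>120),org=(z>.076)&(z<.095)&(H>3)&(H<18)&(S>140))
    for k,m in ms.items():
        q=W[m&near]
        if len(q)<15: continue
        if k in("blue","org"):
            vx,vy,x0,y0=cv2.fitLine((q[:,:2]*1000).astype(np.float32),cv2.DIST_HUBER,0,.01,.01).ravel();print(k,len(q),"ang",round(float(np.degrees(np.arctan2(vy,vx))),2),x0.round(1),y0.round(1),q[:,2].mean().round(4));continue
        r=rect(q);d=r[0]/1e3-C;print(k,len(q),r,"pan",(d@EX*1e3).round(1),(d@EY*1e3).round(1),"z",np.median(q[:,2]).round(4))
E
python3 - <<'E'
from h import *
d=dict(np.load("w3.npz"));wrist(d,d["p"],d["R0"])
E
```

```text
top 15949 (array([609.6, -83.5]), array([120.3, 120.2]), 5.56) pan -1.5 -27.8 z 0.1281
housing 7950 (array([588.9, -57. ]), array([199.3, 169.2]), 3.38) pan -20.6 -0.1 z 0.0505
label 2931 (array([609.8, -83.9]), array([68.9, 69.1]), 5.5) pan -1.3 -28.2 z 0.1283
blue 29 ang -80.97 669.3 -14.7 0.0839
org 433 ang 3.35 623.1 5.7 0.0823
```

The close wrist measurement shows the box still turned +2.2° against the scale, 5.56° against 3.38°. It touches only the end of the strip, so it isn't flush. I'll press again further toward +y, mid-overlap with the strip.

```bash
sed -i 's/^C=.*/C=np.array([.6089,-.0558]);A=np.radians(3.38)/' h.py; python3 -c "
from h import *
goal(-100,-8,.17,'x')"
```

```text
lin [-1.274  3.898 -1.711] rot [ 1.653 -0.08   0.007]
```

```bash
python3 -m jog '{"linear":[[-0.6,0.5,-1],[-1.27,1.2,-1.71],[-1.27,2.2,-1.71],[-1.27,3.2,-1.71],[-1.27,3.9,-1.71],[-1.27,3.9,-1.71],[-1.27,3.9,-1.71]],"rotation":[[0.5,-0.08,0],[1,-0.08,0],[1.65,-0.08,0],[1.65,-0.08,0],[1.65,-0.08,0],[1.65,-0.08,0],[1.65,-0.08,0]],"grip":[0,0,0,0,0,0,0]}'
python3 -c "
from h import *
where();goal(-90,-8,.0865,'x')"
```

```text
time_s: 9.13
tool_pos: [0.4963, -0.0703, 0.1775]
tcp_rot: [-1.134, 1.069, -1.223]
force: [-0.3, 0.3, 0.6]
width: 0.0004
t 9.13 lead pan x -101.9 y -7.9 z 168.0 force pan -0.28 0.33 0.57 y-axis [ 0.134  0.008 -0.991] z-axis [0.989 0.059 0.134] w 0.0004
lin [0.006 2.746 0.026] rot [ 0.056  0.002 -0.005]
```

```bash
python3 -m jog '{"linear":[[0,1,0],[0,2,0],[0,2.75,0.03],[0,2.75,0.03],[0,2.75,0.03],[0,2.77,0.2],[0,2.8,0.4],[0,2.83,0.6],[0,2.85,0.75],[0,2.85,0.8],[0,2.855,0.83],[0,2.86,0.86],[0,2.86,0.88],[0,2.86,0.88]],"rotation":[[0.06,0,0],[0.06,0,0],[0.06,0,0],[0.06,0,0],[0.06,0,0],[0.06,0,0],[0.06,0,0],[0.06,0,0],[0.06,0,0],[0.06,0,0],[0.06,0,0],[0.06,0,0],[0.06,0,0],[0.06,0,0]],"grip":[0,0,0,0,0,0,0,0,0,0,0,0,0,0]}'
python3 -c "
from h import *
where()"
```

```text
time_s: 10.3
tool_pos: [0.5338, -0.0681, 0.096]
tcp_rot: [-1.13, 1.066, -1.225]
force: [0.1, 0.4, 0.1]
width: 0.0007
t 10.30 lead pan x -64.3 y -7.8 z 86.5 force pan 0.1 0.41 0.11 y-axis [ 0.139  0.009 -0.99 ] z-axis [0.989 0.058 0.139] w 0.0007
```

Now gentle contact and squaring.

```bash
python3 -m jog '{"linear":[[0,0.003,0.02],[0,0.005,0.04],[0,0.007,0.06],[0,0.01,0.08],[0,0.01,0.095],[0,0.01,0.11],[0,0.01,0.125],[0,0.01,0.125]],"rotation":[[0,0,0],[0,0,0],[0,0,0],[0,0,0],[0,0,0],[0,0,0],[0,0,0],[0,0,0]],"grip":[0,0,0,0,0,0,0,0]}'
python3 -c "
from h import *
where()"
python3 -m jog '{"linear":[[0,-0.001,0.01],[0,-0.003,0.02],[0,-0.005,0.035],[0,-0.005,0.035]],"rotation":[[0,0,0],[0.01,0,0],[0.02,0,0],[0.02,0,0]],"grip":[0,0,0,0]}'
python3 -c "
from h import *
where()"
```

```text
time_s: 10.97
tool_pos: [0.5363, -0.0676, 0.0959]
tcp_rot: [-1.132, 1.067, -1.224]
force: [-5.0, 1.1, 4.7]
width: 0.0003
t 10.97 lead pan x -61.7 y -7.5 z 86.3 force pan -4.92 1.41 4.69 y-axis [ 0.137  0.009 -0.991] z-axis [0.989 0.059 0.137] w 0.0003
time_s: 11.3
tool_pos: [0.5365, -0.0674, 0.0958]
tcp_rot: [-1.132, 1.067, -1.224]
force: [-3.9, 0.5, 2.2]
width: 0.0008
t 11.30 lead pan x -61.5 y -7.3 z 86.3 force pan -3.83 0.69 2.19 y-axis [ 0.137  0.009 -0.991] z-axis [0.989 0.059 0.137] w 0.0008
```

```bash
python3 -m jog '{"linear":[[0,-0.005,0.03],[0,-0.015,0.065],[0,-0.015,0.065],[0,-0.015,0.065],[0,-0.015,0.065],[0,-0.015,0.065]],"rotation":[[0.02,0,0],[0.05,0,0],[0.05,0,0],[0.05,0,0],[0.05,0,0],[0.05,0,0]],"grip":[0,0,0,0,0,0]}'
python3 -c "
from h import *
where();wrist()"
```

```text
time_s: 11.8
tool_pos: [0.537, -0.067, 0.0958]
tcp_rot: [-1.13, 1.066, -1.224]
force: [-6.2, 0.7, 0.9]
width: 0.0002
t 11.80 lead pan x -61.0 y -6.9 z 86.3 force pan -6.13 1.09 0.89 y-axis [ 0.138  0.009 -0.99 ] z-axis [0.989 0.059 0.138] w 0.0002
top 78402 (array([594.8, -85.3]), array([105.8, 120.6]), 4.14) pan -15.8 -28.6 z 0.128
housing 13609 (array([584.9, -56.7]), array([187. , 167.7]), 4.17) pan -24.0 0.5 z 0.0515
label 19878 (array([595. , -85.6]), array([102.2,  70.5]), 4.23) pan -15.6 -28.9 z 0.1283
org 2241 ang 3.46 605.0 4.8 0.0825
```

It's rotating home, now 4.2°. I'll keep pressing.

```bash
python3 -m jog '{"linear":[[0,-0.005,0.035],[0,-0.01,0.07],[0,-0.01,0.075],[0,-0.01,0.075],[0,-0.01,0.075],[0,-0.01,0.075]],"rotation":[[0.02,0,0],[0.05,0,0],[0.05,0,0],[0.05,0,0],[0.05,0,0],[0.05,0,0]],"grip":[0,0,0,0,0,0]}'
python3 -c "
from h import *
where();wrist()"
```

```text
time_s: 12.35
tool_pos: [0.5373, -0.0667, 0.0957]
tcp_rot: [-1.13, 1.066, -1.224]
force: [-6.5, 0.8, 4.2]
width: 0.0002
t 12.35 lead pan x -60.7 y -6.6 z 86.2 force pan -6.48 1.21 4.22 y-axis [ 0.139  0.01  -0.99 ] z-axis [0.989 0.059 0.139] w 0.0002
top 78567 (array([594.4, -85.2]), array([105.3, 121.3]), 3.49) pan -16.2 -28.5 z 0.128
housing 13633 (array([584.4, -57.4]), array([186.9, 168. ]), 3.69) pan -24.6 -0.2 z 0.0515
label 19897 (array([594.7, -85.5]), array([102.9,  70.3]), 3.73) pan -15.9 -28.8 z 0.1282
org 2260 ang 3.57 606.7 4.9 0.0825
```

```bash
python3 -m jog '{"linear":[[0,-0.01,0.04],[0,-0.02,0.08],[0,-0.02,0.08],[0,-0.02,0.08],[0,-0.02,0.08],[0,-0.02,0.08],[0,-0.02,0.08],[0,-0.02,0.08]],"rotation":[[0.02,0,0],[0.05,0,0],[0.05,0,0],[0.05,0,0],[0.05,0,0],[0.05,0,0],[0.05,0,0],[0.05,0,0]],"grip":[0,0,0,0,0,0,0,0]}'
python3 -c "
from h import *
where();wrist()"
```

```text
time_s: 13.07
tool_pos: [0.5375, -0.0663, 0.0958]
tcp_rot: [-1.13, 1.066, -1.224]
force: [-8.2, 1.6, 3.1]
width: 0.0005
t 13.07 lead pan x -60.5 y -6.3 z 86.3 force pan -8.13 2.09 3.09 y-axis [ 0.139  0.01  -0.99 ] z-axis [0.988 0.059 0.139] w 0.0005
top 78757 (array([594.8, -85.1]), array([105.1, 120.7]), 3.38) pan -15.8 -28.4 z 0.1281
housing 13604 (array([584.2, -57.7]), array([187. , 168.1]), 3.34) pan -24.8 -0.4 z 0.0515
label 19883 (array([595.2, -85.4]), array([101.8,  70.3]), 3.59) pan -15.4 -28.7 z 0.1283
org 2257 ang 3.47 607.8 5.1 0.0825
```

```bash
python3 -m jog '{"linear":[[0,-0.02,0.08],[0,-0.02,0.08],[0,-0.02,0.08],[0,-0.02,0.08],[0,-0.02,0.08],[0,-0.02,0.08],[0,-0.02,0.08]],"rotation":[[0.05,0,0],[0.05,0,0],[0.05,0,0],[0.05,0,0],[0.05,0,0],[0.05,0,0],[0.05,0,0]],"grip":[0,0,0,0,0,0,0]}'
python3 -c "
from h import *
where()"
python3 -m jog '{"linear":[[0,-0.02,-0.2],[0,-0.06,-0.5],[0,-0.1,-0.85],[0,-1,-0.85],[0,-2,-0.85],[0,-3,-0.85],[0,-3,-0.85]],"rotation":[[0,0,0],[0,0,0],[0,0,0],[0,0,0],[0,0,0],[0,0,0],[0,0,0]],"grip":[0,0,0,0,0,0,0]}'
python3 -c "
from h import *
where();goal(4,-119,.175,'y')"
```

```text
time_s: 13.7
tool_pos: [0.5375, -0.0661, 0.0957]
tcp_rot: [-1.13, 1.066, -1.224]
force: [-6.8, 0.2, 3.2]
width: 0.0003
t 13.70 lead pan x -60.4 y -6.1 z 86.2 force pan -6.79 0.58 3.23 y-axis [ 0.139  0.01  -0.99 ] z-axis [0.989 0.059 0.139] w 0.0003
time_s: 14.28
tool_pos: [0.5022, -0.069, 0.1867]
tcp_rot: [-1.124, 1.058, -1.229]
force: [-0.1, 0.3, -0.1]
width: 0.0003
t 14.28 lead pan x -95.8 y -6.9 z 177.3 force pan -0.06 0.35 -0.06 y-axis [ 0.148  0.009 -0.989] z-axis [0.987 0.059 0.148] w 0.0003
lin [4.121 0.623 3.656] rot [ -0.081 -17.806   2.588]
```

```bash
python3 -m jog '{"linear":[[1.2,-0.5,0],[2.4,-0.5,0],[3.6,-0.4,0.5],[4.1,-0.3,1.7],[4.1,-0.2,2.9],[4.1,0,3.52],[4.1,0.3,3.52],[4.1,0.6,3.52],[4.1,0.6,3.52],[4.1,0.6,3.52],[4.1,0.6,3.52],[4.1,0.6,3.52],[4.1,0.6,3.52],[4.1,0.6,3.52],[4.1,0.6,3.52],[4.1,0.6,3.52],[4.1,0.6,3.52]],"rotation":[[-0.08,-17.8,2.59],[-0.08,-17.8,2.59],[-0.08,-17.8,2.59],[-0.08,-17.8,2.59],[-0.08,-17.8,2.59],[-0.08,-17.8,2.59],[-0.08,-17.8,2.59],[-0.08,-17.8,2.59],[-0.08,-17.8,2.59],[-0.08,-17.8,2.59],[-0.08,-17.8,2.59],[-0.08,-17.8,2.59],[-0.08,-17.8,2.59],[-0.08,-17.8,2.59],[-0.08,-17.8,2.59],[-0.08,-17.8,2.59],[-0.08,-17.8,2.59]],"grip":[0,0,0,0,0,0,0,0,0,0,0,0,0,0,0,0,0]}'
python3 -c "
from h import *
where();goal(0,-119,.0865,'y')
f=grab_frame('scene');cv2.imwrite('pics/s4.png',cv2.resize(f['image'][90:270,110:290],(600,600),interpolation=cv2.INTER_CUBIC))
wrist()"
```

```text
time_s: 15.7
tool_pos: [0.6162, -0.1855, 0.1845]
tcp_rot: [-1.431, -0.04, 0.046]
force: [-0.2, 0.3, 0.4]
width: 0.0007
t 15.70 lead pan x -0.4 y -118.4 z 175.0 force pan -0.23 0.28 0.42 y-axis [-0.008  0.139 -0.99 ] z-axis [-0.055  0.989  0.139] w 0.0007
lin [ 0.014  2.918 -0.429] rot [ 0.001 -0.036  0.002]
top 30979 (array([611.2, -92.4]), array([120.4, 103.7]), 3.29) pan 0.1 -36.7 z 0.1281
housing 8921 (array([631.7, -73.6]), array([282.2, 132.2]), 3.37) pan 21.7 -19.1 z 0.0511
label 7001 (array([610.9, -83.8]), array([69.7, 69.8]), 3.57) pan 0.3 -28.1 z 0.1283
```

View pics/s4.png

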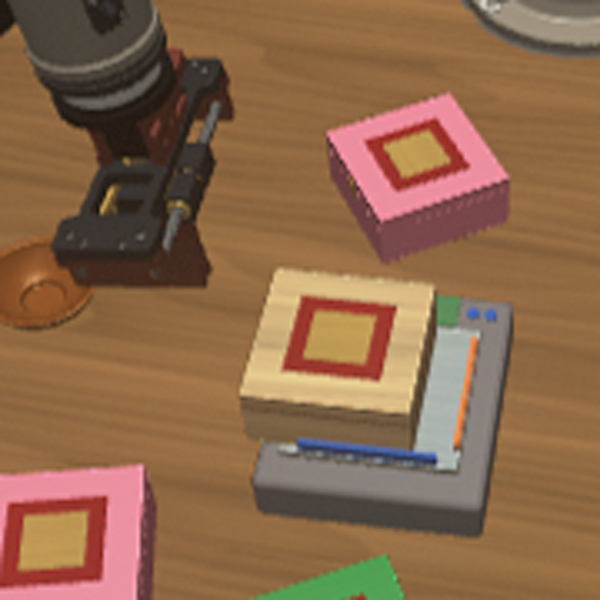

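The box is now square, with yaw about 3.4° and its centre at pan (0.2,-28). The crop shows the blue strip snug along its front and the gripper to the left, clear of the ashtray at (40,285). Descending for the side push.

```bash
python3 -m jog '{"linear":[[0.01,1,-0.15],[0.01,2,-0.3],[0.01,2.92,-0.42],[0.01,2.92,-0.42],[0.01,2.92,-0.42],[0.01,2.96,-0.2],[0.01,2.99,0.1],[0.01,3.02,0.3],[0.01,3.04,0.4],[0.01,3.05,0.47],[0.01,3.05,0.47]],"rotation":[[0,0,0],[0,0,0],[0,0,0],[0,0,0],[0,0,0],[0,0,0],[0,0,0],[0,0,0],[0,0,0],[0,0,0],[0,0,0]],"grip":[0,0,0,0,0,0,0,0,0,0,0]}'
python3 -c "
from h import *
where()"
python3 -m jog '{"linear":[[0,0.005,0.03],[0,0.01,0.07],[0,0.015,0.1],[0,0.02,0.13],[0,0.02,0.17],[0,0.025,0.2],[0,0.03,0.23],[0.01,0.035,0.27],[0.01,0.04,0.3],[0.01,0.045,0.33],[0.01,0.05,0.36],[0.01,0.055,0.4],[0.01,0.06,0.43],[0.01,0.065,0.46]],"rotation":[[0,0,0],[0,0,0],[0,0,0],[0,0,0],[0,0,0],[0,0,0],[0,0,0],[0,0,0],[0,0,0],[0,0,0],[0,0,0],[0,0,0],[0,0,0],[0,0,0]],"grip":[0,0,0,0,0,0,0,0,0,0,0,0,0,0]}'
python3 -c "
from h import *
where();wrist()"
```

```text
time_s: 16.72
tool_pos: [0.6153, -0.1579, 0.0966]
tcp_rot: [-1.431, -0.042, 0.047]
force: [0.8, 0.2, 0.0]
width: 0.0005
t 16.72 lead pan x 0.4 y -90.9 z 87.1 force pan 0.78 0.12 0.04 y-axis [-0.007  0.139 -0.99 ] z-axis [-0.057  0.989  0.139] w 0.0005
time_s: 17.88
tool_pos: [0.6148, -0.1439, 0.0966]
tcp_rot: [-1.431, -0.042, 0.047]
force: [-0.8, -2.5, 1.5]
width: 0.0003
t 17.88 lead pan x 0.7 y -76.9 z 87.1 force pan -0.92 -2.45 1.45 y-axis [-0.007  0.139 -0.99 ] z-axis [-0.058  0.989  0.139] w 0.0003
top 77679 (array([611. , -87.8]), array([120.6, 105.8]), 3.64) pan 0.2 -32.1 z 0.1281
housing 11399 (array([629.8, -71. ]), array([277.3, 137.5]), 3.36) pan 20.0 -16.4 z 0.0513
label 19532 (array([611. , -87.6]), array([ 70.4, 101.9]), 3.7) pan 0.2 -31.9 z 0.1283
```

```bash
python3 -m jog '{"linear":[[0,0.003,0.03],[0,0.005,0.07],[0,0.01,0.1],[0,0.015,0.13],[0,0.015,0.17],[0,0.02,0.2],[0,0.025,0.23],[0.01,0.03,0.27],[0.01,0.035,0.3],[0.01,0.04,0.33],[0.01,0.045,0.36],[0.01,0.05,0.4],[0.01,0.055,0.43],[0.01,0.06,0.46]],"rotation":[[0,0,0],[0,0,0],[0,0,0],[0,0,0],[0,0,0],[0,0,0],[0,0,0],[0,0,0],[0,0,0],[0,0,0],[0,0,0],[0,0,0],[0,0,0],[0,0,0]],"grip":[0,0,0,0,0,0,0,0,0,0,0,0,0,0]}'
python3 -c "
from h import *
where();wrist()"
```

```text
time_s: 19.1
tool_pos: [0.6141, -0.1296, 0.0967]
tcp_rot: [-1.431, -0.042, 0.048]
force: [-0.7, -1.8, 0.6]
width: 0.0008
t 19.10 lead pan x 0.8 y -62.5 z 87.2 force pan -0.79 -1.77 0.6 y-axis [-0.008  0.139 -0.99 ] z-axis [-0.058  0.989  0.139] w 0.0008
top 77619 (array([610. , -73.6]), array([120.6, 105.9]), 3.67) pan 0.0 -17.8 z 0.128
housing 12206 (array([629.5, -62.9]), array([278.1, 151. ]), 3.46) pan 20.1 -8.3 z 0.0512
label 19477 (array([610.1, -73.2]), array([ 70.2, 102. ]), 3.74) pan 0.2 -17.4 z 0.1283
```

Approach the side strip in half-millimetre steps.

```bash
python3 -m jog '{"linear":[[0,0.001,0.015],[0,0.002,0.03],[0,0.003,0.045],[0,0.004,0.06],[0,0.004,0.07]],"rotation":[[0,0,0],[0,0,0],[0,0,0],[0,0,0],[0,0,0]],"grip":[0,0,0,0,0]}'
python3 -c "
from h import *
where()"
python3 -m jog '{"linear":[[0,0,0.015],[0,0,0.03],[0,-0.003,0.04],[0,-0.003,0.04]],"rotation":[[0,0,0],[0.01,0,0],[0.02,0,0],[0.02,0,0]],"grip":[0,0,0,0]}'
python3 -c "
from h import *
where();wrist()"
```

```text
time_s: 19.57
tool_pos: [0.614, -0.1279, 0.0968]
tcp_rot: [-1.432, -0.042, 0.048]
force: [-1.5, -4.4, -1.7]
width: 0.0008
t 19.57 lead pan x 0.9 y -60.8 z 87.3 force pan -1.8 -4.33 -1.66 y-axis [-0.008  0.138 -0.99 ] z-axis [-0.058  0.989  0.138] w 0.0008
time_s: 19.9
tool_pos: [0.6138, -0.1277, 0.0968]
tcp_rot: [-1.431, -0.041, 0.047]
force: [-1.3, -5.0, -1.3]
width: 0.0008
t 19.90 lead pan x 0.6 y -60.7 z 87.3 force pan -1.55 -4.93 -1.34 y-axis [-0.008  0.139 -0.99 ] z-axis [-0.057  0.989  0.139] w 0.0008
top 77629 (array([609.9, -71.9]), array([120.7, 106. ]), 3.57) pan 0.0 -16.1 z 0.1281
housing 12338 (array([629.6, -62.3]), array([278.2, 153.4]), 3.35) pan 20.3 -7.7 z 0.0512
label 19452 (array([609.8, -71.7]), array([ 70.2, 101.9]), 3.31) pan -0.0 -15.9 z 0.1283
```

```bash
python3 -m jog '{"linear":[[0,0.003,0.03],[0,0.006,0.06],[0,0.006,0.065],[0,0.006,0.065],[0,0.006,0.065]],"rotation":[[0.02,0,0],[0.04,0,0],[0.04,0,0],[0.04,0,0],[0.04,0,0]],"grip":[0,0,0,0,0]}'
python3 -c "
from h import *
where()"
```

```text
time_s: 20.37
tool_pos: [0.6137, -0.1277, 0.0968]
tcp_rot: [-1.429, -0.04, 0.046]
force: [0.2, -7.3, -1.3]
width: 0.0003
t 20.37 lead pan x 0.6 y -60.6 z 87.3 force pan -0.2 -7.33 -1.26 y-axis [-0.008  0.14  -0.99 ] z-axis [-0.056  0.989  0.141] w 0.0003
```

```bash
python3 -m jog '{"linear":[[0.005,0.008,0.065],[0.01,0.008,0.07],[0.01,0.008,0.07],[0.01,0.008,0.07],[0.01,0.008,0.07],[0.01,0.008,0.07],[0.01,0.008,0.07],[0.01,0.008,0.07]],"rotation":[[0.03,0,0],[0.03,0,0],[0.03,0,0],[0.03,0,0],[0.03,0,0],[0.03,0,0],[0.03,0,0],[0.03,0,0]],"grip":[0,0,0,0,0,0,0,0]}'
python3 -c "
from h import *
where()"
python3 -m jog '{"linear":[[0.01,0.008,0.07],[0.01,0.008,0.07],[0.01,0.008,0.07],[0.01,0.008,0.07],[0.01,0.008,0.07],[0.01,0.008,0.07]],"rotation":[[0.02,0,0],[0.02,0,0],[0.02,0,0],[0.02,0,0],[0.02,0,0],[0.02,0,0]],"grip":[0,0,0,0,0,0]}'
python3 -c "
from h import *
where();wrist()"
```

```text
time_s: 21.03
tool_pos: [0.6138, -0.1277, 0.0967]
tcp_rot: [-1.429, -0.039, 0.045]
force: [-0.9, -7.3, -0.7]
width: 0.0004
t 21.03 lead pan x 0.7 y -60.6 z 87.3 force pan -1.37 -7.2 -0.65 y-axis [-0.008  0.141 -0.99 ] z-axis [-0.054  0.989  0.141] w 0.0004
time_s: 21.53
tool_pos: [0.6138, -0.1277, 0.0967]
tcp_rot: [-1.43, -0.038, 0.044]
force: [-1.6, -7.7, -0.1]
width: 0.0006
t 21.53 lead pan x 0.7 y -60.6 z 87.2 force pan -2.09 -7.62 -0.14 y-axis [-0.008  0.14  -0.99 ] z-axis [-0.053  0.989  0.14 ] w 0.0006
top 77618 (array([609.9, -71.7]), array([120.7, 105.7]), 3.32) pan 0.1 -15.9 z 0.128
housing 12322 (array([629.5, -62.3]), array([278.1, 154.1]), 3.41) pan 20.2 -7.7 z 0.0513
label 19465 (array([609.9, -71.6]), array([ 70.5, 102.3]), 3.44) pan 0.1 -15.8 z 0.1282
```

```bash
python3 -m jog '{"linear":[[0,0.008,0.075],[0,0.008,0.075],[0,0.008,0.075],[0,0.008,0.075],[0,0.008,0.075],[0,0.008,0.075],[0,0.008,0.075]],"rotation":[[0.03,0,0],[0.03,0,0],[0.03,0,0],[0.03,0,0],[0.03,0,0],[0.03,0,0],[0.03,0,0]],"grip":[0,0,0,0,0,0,0]}'
python3 -c "
from h import *
where()"
python3 -m jog '{"linear":[[0,-0.01,-0.1],[0,-0.04,-0.4],[0,-0.1,-0.85],[0,-1,-1.2],[0,-2.2,-1.6],[0,-3.4,-1.6],[0,-4.6,-1.6],[0,-5.8,-1.6],[0,-6.2,-1.6],[0,-6.2,-1.6]],"rotation":[[0,0,0],[0,0,0],[0,0,0],[0,0,0],[-0.5,0,0],[-1,0,0],[-1.6,0,0],[-1.6,0,0],[-1.6,0,0],[-1.6,0,0]],"grip":[0,0,0,0,0,0,0,0,0,0]}'
python3 -c "
from h import *
where();wrist()
f=grab_frame('wrist');cv2.imwrite('pics/w5.png',f['image'])"
```

```text
time_s: 22.17
tool_pos: [0.6137, -0.1277, 0.0967]
tcp_rot: [-1.429, -0.037, 0.043]
force: [-0.8, -7.5, -0.9]
width: 0.0005
t 22.17 lead pan x 0.6 y -60.6 z 87.3 force pan -1.28 -7.44 -0.87 y-axis [-0.007  0.14  -0.99 ] z-axis [-0.051  0.989  0.141] w 0.0005
time_s: 23.0
tool_pos: [0.6197, -0.2023, 0.2786]
tcp_rot: [-1.571, -0.045, 0.034]
force: [-0.3, -0.2, -0.0]
width: 0.0006
t 23.00 lead pan x 2.3 y -136.9 z 267.6 force pan -0.32 -0.2 -0.01 y-axis [ 0.007 -0.    -1.   ] z-axis [-0.051  0.999 -0.001] w 0.0006
top 12194 (array([610.4, -82.4]), array([120.2,  68. ]), 3.39) pan -0.1 -26.6 z 0.1281
housing 9158 (array([631.5, -84.1]), array([280.9, 113. ]), 3.08) pan 20.9 -29.6 z 0.0504
label 2321 (array([609.6, -69.6]), array([69.2, 41.6]), 3.04) pan -0.1 -13.8 z 0.1283
```

View pics/w5.png

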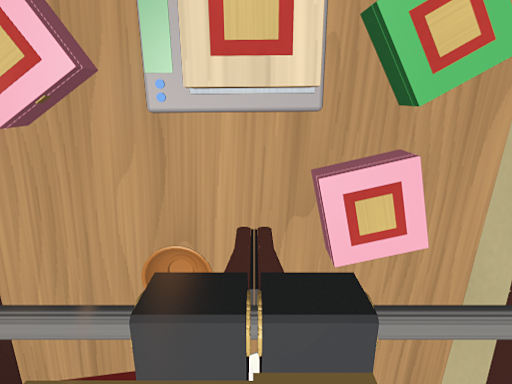

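The box's rear edge is parallel to the housing, with a strip of pan visible at (250,90). The rest of the box is out of view, so I'll back away for a full check.

```bash
python3 -m jog '{"linear":[[0,-0.3,-1],[0,-0.6,-2],[0,-0.8,-2.8],[0,-0.8,-2.8],[0,-0.8,-2.8]],"rotation":[[0,0,0],[0,0,0],[0,0,0],[0,0,0],[0,0,0]],"grip":[0,0,0,0,0]}'
python3 -c "
from h import *
where();wrist();edges()
f=grab_frame('wrist');g=grab_frame('scene')
cv2.imwrite('pics/c6.png',np.hstack([cv2.resize(f['image'][0:170,110:350],(565,400)),cv2.resize(g['image'][150:265,170:236+0+32],(230,400))]))"
```

```text
time_s: 23.52
tool_pos: [0.6203, -0.2877, 0.2944]
tcp_rot: [-1.567, -0.034, 0.041]
force: [0.1, 0.5, -0.2]
width: 0.0002
t 23.52 lead pan x -2.3 y -222.1 z 283.4 force pan 0.08 0.5 -0.18 y-axis [-0.004  0.004 -1.   ] z-axis [-0.047  0.999  0.004] w 0.0002
housing 5989 (array([ 593.3, -126.7]), array([199.1,  34.5]), 2.58) pan -19.8 -69.9 z 0.05
scene top (array([610.8, -56.3]), array([125.2, 120.3]), 3.06) pan 1.9 -0.6
blue 51 -86.95 672.4 -51.7
org 65 3.5 609.8 5.4
label (array([608.7, -56.3]), array([70.5, 68.1]), 3.93)
side top (array([609.6, -54.9]), array([120. , 124.7]), 3.62) pan 0.8 0.9
org 134 3.1 604.5 5.9
label (array([610.8, -59.6]), array([66.8, 70.1]), 4.35)
```

View pics/c6.png

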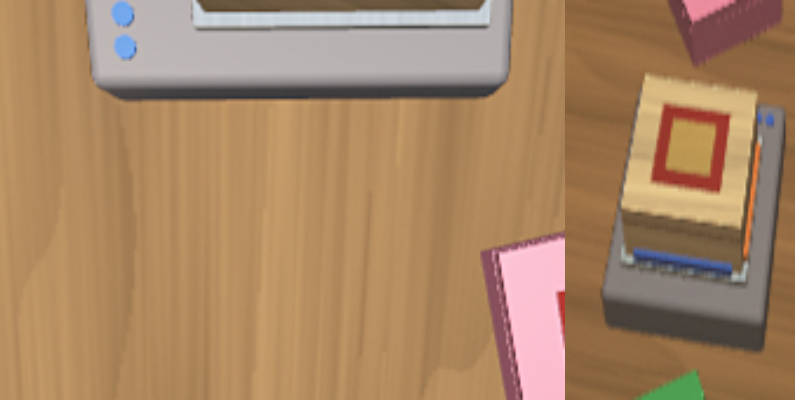

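I backed the wrong way, because the camera needs to be nearer. I'll hover over the box instead, well clear above it.

```bash
python3 -m jog '{"linear":[[0,-0.3,1],[0,-0.6,2],[0,-0.7,3],[0,-0.7,4],[0,-0.7,5],[0,-0.7,5.6],[0,-0.7,5.6],[0,-0.7,5.6],[0,-0.7,5.6]],"rotation":[[0,0,0],[0,0,0],[0,0,0],[0,0,0],[0,0,0],[0,0,0],[0,0,0],[0,0,0],[0,0,0]],"grip":[0,0,0,0,0,0,0,0,0]}'
python3 -c "
from h import *
where();wrist()
f=grab_frame('wrist');cv2.imwrite('pics/w7.png',cv2.resize(f['image'][0:260,80:430],(780,579)))"
```

```text
time_s: 24.52
tool_pos: [0.6125, -0.1173, 0.3178]
tcp_rot: [-1.568, -0.04, 0.043]
force: [-0.1, -0.3, -0.8]
width: 0.0005
t 24.52 lead pan x 0.0 y -51.6 z 306.8 force pan -0.09 -0.35 -0.78 y-axis [-0.002  0.002 -1.   ] z-axis [-0.053  0.999  0.002] w 0.0005
top 14205 (array([608.8, -56.1]), array([120.4, 120. ]), 3.1) pan -0.1 -0.3 z 0.1281
housing 8609 (array([629.9, -55.3]), array([282.1, 168.4]), 2.95) pan 21.0 -0.7 z 0.0501
label 2628 (array([609. , -55.9]), array([69.5, 68.5]), 3.05) pan 0.1 -0.1 z 0.1284
```

View pics/w7.png

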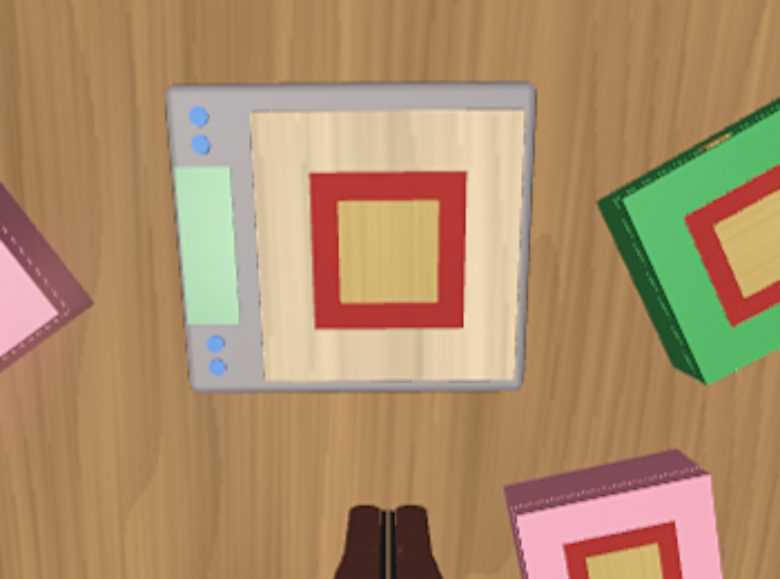

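The box is square with the housing, its centre within 0.3 mm of the pan's centre and its yaw within 0.15°. It lies flat with its top at 128 mm, and the gripper is well clear. Handing in.

```bash
python3 -c "
from workcell import *
print(hand_in())"
```

```text
the job is handed in; nothing more can be done
None
```

The cigar box now lies flat, square and centred on the pan, flush against both strips as far as the cameras can show. The job is handed in.

**What I did:** I pushed low with the shut fingertips, against the blue back strip first and then the orange side strip.
- **Back strip:** The first press, at about 8 N, left the box turned about 2.2° and touching only one end of the strip. I pressed again, further along towards the orange side, until it was square, again at about 8 N.
- **Side strip:** I slid the box across and held it for about 2 s, reading 7.2 to 7.7 N, slightly under 8.

**Last checks:**
- **Position:** From above, the box's centre is within about 0.3 mm of the pan's centre.
- **Squareness:** Its yaw is 3.1° against the housing's 2.95° in the same frame. The fixed cameras agree to about 2 mm and 1°, which is their noise.
- **Flatness:** Its top is at 128 mm, as it should be.
- **Handover:** The gripper was nearly 0.2 m above the box, touching nothing, at about 24.5 s.

**Forces:** The highest sideways push I read was 8.2 N. I read forces only at the end of each move, so a brief higher peak is possible, though all moves in contact were slow. During the back-strip presses the fingertips also pressed down on the box by up to about 4.7 N.

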